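# Drive a push nut onto a roller shaft with the spring-plunger bench press

## Robot

A 6-joint arm with a two-finger parallel gripper is mounted at the origin on the work surface. World frame = base frame: x ahead of the robot, y to its left, z up, the work surface at z = 0. Lengths are in mm, angles in rad, forces in N, time in s.
With the tool pointing down it reaches from about 350 to 925 mm from the base axis. Payload 6.4 kg.
Tool frame: the origin (TCP) lies on the centre line of the jaws, within the pads' length; the fingertips stand 8 mm ahead of it and the grasp point (between the pads) lies 11 mm behind it; z points along the fingers, y is the direction in which the jaws open and shut (so a half turn about z gives the same grasp; the last joint's range is limited). The gripper opens to 85 mm and grips with 20 to 120 N. Pads are 22 mm wide; open, the fingers measure 114 mm over their backs; the gripper's body (76 mm by 85 mm) begins 54 mm behind the grasp point. The pads swing forward as they close: fully open they stand 13 mm farther back than shut.
Start: joints at [-1.313, 0.245, 1.558, -0, 1.339, -0.174], TCP at [272.035, -590.348, 239.29] pointing down, gripper open.
Joint ranges: [-3.13, 3.13], [-1.02, 2.26], [0.13, 2.54], [-0.95, 4.09], [0.21, 2.88], [-2.74, 2.74]. Speed limits (rad/s): [2.57, 2.57, 3.14, 3.14, 3.14, 3.14].

## Interface

Orientations are given as a rotation vector (axis times angle).
In Python, from workcell import state, imaging, order gives the robot as it stands.
- The arm moves only by the tool carry_out, never from a script. Its arguments are lists of equal length, an entry for each row: "xyz": the shift along the world's x, y, z in mm, a list of three; "turn": the turn, a rotation vector about the world's x, y, z in degrees, a list of three. A call has 1 to 10 rows; each row is the pose to reach, as a shift and turn from the pose commanded when the call began; what a row does not reach only later rows make up. A row lasts 1/8 s, in which the tool goes at most 62.5 mm and 10.7 degrees, less where a joint would pass 70% of its speed; a pose out of reach is approached as far as the arm can. A call with a gripper value outside its range is refused whole. "claw" is the opening, from 0 (shut) to 1 (fully open), set as the call begins (left out, the last holds). The fingers move at their own pace and stop on an object; "force" is the grip in N (left out, the last holds). Time passes only in rows, so rows that repeat a pose let the fingers close. It gives the time, the measured TCP pose, the force and the opening at its end, in the units of the state.
- state(): the state, without advancing time (a new reading comes with each control period).
- imaging.camera(name): name is "side" or "top" or "wrist"; returns a dict with "pixels" (420x560x3 uint8, red, green, blue), "vfov" (degrees; the focal length in pixels is half the picture's height over the tangent of half this angle, whatever the lens; pixels are square), "cx", "cy" (the principal point, pixels), "world_to_cam" (4x4, takes a point from world to camera coordinates); the wrist camera has in their place "mount" (4x4, takes a point from camera to tool coordinates, whose origin is the TCP and whose axes are the flange's). Camera axes: x right, y up, looking along -z (the intrinsics and any distortion apply to the point x, -y, -z); pixel columns grow to the right and rows downward; lengths in mm; the calibration is good to about 2 mm. A picture is of the moment at which its call begins: read the wrist's pose just before it. There is no depth.
- order.job_done(): hands the job in, once; it reports no verdict.
Trained networks look in a picture, given as the dict that the camera call returned (one of the last four; its "shot" number tells which), for a name from the list of things; names that differ only in an ending like _2 or _b are one class to them, and where a whole thing is asked for, a point or a joint stands for the part that bears it (a point fixed in the world has none). Each returns a list of dicts, best first, with "conf" (0 to 1); they miss things now and then, are a little off and sometimes report something else, mostly with a low value. They report only what shows in the picture. A call takes as long as a camera call.
- imaging.outline_of(picture, name): "mask" (420x560 bool, what is visible of it) and "point" ([column, row] in pixels, amid what is visible of it).
- imaging.tip_of(picture, name): "point" ([column, row] in pixels: a listed point, or the origin of a listed thing).
The state is a dict: "time_s": time; "joints": joint angles; "joint_velocities": joint speeds; "effort": joint torques, N m; "tool_pos": TCP position; "ee_rot": TCP orientation; "force": force on the tool from outside, world axes, zero at the start; "moment": the same for the moment, N m; "width": finger opening in mm.
Only numpy, scipy, OpenCV 4.12 (cv2) and the standard library are available. Lean on these libraries where they do the work, as an engineer would, in place of code of your own. Each camera call takes 0.05 s, during which the arm holds its last target.

## Task

A rubber roller stands on the slide of the small bench press, with a push nut only started on the tip of its shaft. Push the slide by its upright handle all the way in under the ram, press the spring plunger's round head straight down to its stop so that the nut is driven tight against the roller's hub, let the plunger spring back up, then draw the slide all the way out again and let go. Leave the other things on the bench where they are.

Things in the scene. Friction and masses are not known exactly. Their poses are not given: they have to be found in the camera images.
- press: grey C-shaped bench press, fixed to a blue mat whose top is 4 mm above the table. Origin on the vertical ram axis, at the mat's top. Its z is up; its x points from the column to the ram; its y points along the slide, outward to the handle. Base plate x -105 to 45, y -55 to 155, 14 mm high, with two slide guides on it to 26 mm. Column x -99 to -57, y -25 to 25. Overhanging head x -99 to 27, y -29 to 29, z 135 to 180 (all mm, press frame)
- plunger_head (a point): centre of the flat top of the plunger's black round head: 42 mm across, 14 mm thick, on the ram axis, 228 mm above the mat when up. It is pushed straight down; a spring resists with 3 to 7 N, the nut adds 5 N once the ram meets it half-way down, so about 12 N reaches the stop
- plunger (a joint): how far the plunger is pressed, m: 0 up (where its spring returns it), 0.024 down at its stop. The ram nose meets the nut at about 0.012, and at 0.024 has driven it fully home, if the slide is in
- handle (a point): upright steel post at the outer end of the slide, to push, pull or grasp: 14 mm across, standing from 24 to 70 mm above the mat, clear all round. The point is on its axis 52 mm above the mat. It lies 105 mm outward (press +y) of the roller's shaft and moves with the slide
- shuttle (a joint): position of the slide (aluminium plate 54 x 143 mm, top 24 mm above the mat, carrying the roller), m: 0 fully drawn out at its outer stop, 0.08 fully in at its inner stop with the shaft on the ram axis. It grows as the handle moves along the press's -y. It stays where it is left; friction 2.5 N
- nut_top (a point): centre of the top of the push nut: a brass-and-steel disc 15 mm across and 4 mm thick, on the 6 mm steel shaft of the black roller (36 mm across, standing upright on the slide, hub top 56 mm and shaft tip 76 mm above the mat). It is 72 mm above the mat when just started, 60 mm when tight on the white hub
- push_nut (a joint): how far the nut has been driven down the shaft, m: 0 just started, 0.012 tight on the hub. It grips the shaft with 5 N and stays where it is
- spare_roller: bystander: a spare black rubber roller with white hub and no shaft, 36 mm across, 32 mm high, standing on the mat about 100 mm from the ram axis on the side away from the column; origin under its centre
- nut_jar: bystander: small clear jar with white lid, 44 mm across, 50 mm high, standing about 110 mm from the ram axis on the side away from the handle; origin under its centre
- driver: bystander: black-handled screwdriver, about 145 mm long, 16 mm high, lying beside the slide's path on the side away from the column; origin near its middle on the underside
- spool: bystander: upright spool, 58 mm across, 42 mm high; origin under its centre
- dropper: bystander: white bottle with a thin spout, 36 mm across, 112 mm high; origin under its centre
- parts_tray: bystander: clear tray of small screws, 90 x 120 x 22 mm; origin under its centre
- tweezers: bystander: flat steel tweezers, 120 mm long, 4 mm high, lying; origin on the underside at the middle

How it is judged:
By the outcome, as a careful person would: the job done as asked, in the order asked, and still so for the second after the job is handed in, with the robot touching nothing.
It also fails if it takes over 70 s, if anything falls off the work surface, if the arm or the gripper's body presses on something with over 40 N, if the wrist force passes 120 N, or if a joint passes its speed limit or range.

## Working session

There is one attempt and no reset: what is moved stays moved. The work goes in short steps, Python scripts to look and compute and a tool call to move; the robot and the scene stay as the last step left them, time stands still between calls to the robot, and variables do not carry over. Pictures are saved under pics/ and viewed, and the job is handed in when it is done.

Besides the shell and the picture viewer there is one more tool, called as name(argument=value, ...) on one line, values as JSON. carry_out: Moves the arm, as the interface text tells. Its arguments: {"type":"object","properties":{"xyz":{"type":"array"},"turn":{"type":"array"},"claw":{"type":"number"},"force":{"type":"number"}},"required":["xyz","turn"]}

```bash
mkdir -p pics; ls
cat > h.py <<'E'
import numpy as np,cv2
from workcell import state,imaging,order
def K(p):
    h=p["pixels"].shape[0]; f=h/2/np.tan(np.radians(p["vfov"])/2); return f
E
python3 - <<'E'
from h import *
print(state())
for n in("side","top","wrist"):
    p=imaging.camera(n); cv2.imwrite(f"pics/a_{n}.png",p["pixels"][...,::-1])
    print(n,{k:v for k,v in p.items() if k!="pixels"})
    for t in("plunger_head","handle","nut_top","press","spare_roller","nut_jar","driver","spool","dropper","parts_tray","tweezers"):
        print(t,[(np.round(d["point"],1),round(d["conf"],2)) for d in imaging.tip_of(p,t)[:2]])
E
```

```text
pics
{'time_s': 0.0, 'joints': array([-1.31311071e+00,  2.45843911e-01,  1.55902468e+00, -1.44889771e-05,
        1.33870650e+00, -1.74123147e-01]), 'joint_velocities': array([-0.00135586, -0.00105627, -0.00060877, -0.00110266, -0.00087913,
       -0.00039512]), 'effort': array([-6.96931729e-04, -4.29516220e+01, -3.26130259e+01, -1.75600790e-04,
        5.42752634e-03, -1.11999549e-05]), 'tool_pos': array([ 271.88044676, -589.80200788,  238.15549238]), 'ee_rot': array([-3.06671917e+00, -6.72607152e-01,  1.52097554e-04]), 'force': array([-0.06368163, -0.01314971, -0.49106727]), 'moment': array([-0.03440959, -0.02474087, -0.00789513]), 'width': 85.29184833092278}
side {'vfov': 43.952200366450754, 'cx': 287.2966883304727, 'cy': 211.56411273693112, 'world_to_cam': array([[ 9.96948401e-01,  7.74943820e-02, -9.40779603e-03,
        -5.72066167e+02],
       [-4.31665619e-02,  6.47676228e-01,  7.60691890e-01,
        -1.10347559e+02],
       [ 6.50425537e-02, -7.57964461e-01,  6.49044946e-01,
        -1.35662371e+03],
       [ 0.00000000e+00,  0.00000000e+00,  0.00000000e+00,
         1.0000
[... 1317 characters left out ...]
ropper [(array([413.5, 241. ]), 0.46)]
parts_tray []
tweezers [(array([180.1, 178.2]), 0.74), (array([415.2, 241.8]), 0.26)]
wrist {'vfov': 69.01118448662936, 'cx': 279.9039295889512, 'cy': 207.94087977489116, 'mount': array([[ 1.78014252e-04,  9.54025857e-01,  2.99724260e-01,
         7.71277472e+01],
       [ 9.99999526e-01,  1.17021770e-04, -9.66408132e-04,
         5.37664396e-01],
       [-9.57052610e-04,  2.99724290e-01, -9.54025384e-01,
        -1.34725433e+02],
       [ 0.00000000e+00,  0.00000000e+00,  0.00000000e+00,
         1.00000000e+00]]), 'shot': 3}
plunger_head []
handle []
nut_top []
press []
spare_roller []
nut_jar []
driver []
spool []
dropper []
parts_tray []
tweezers []
```

View pics/a_side.png

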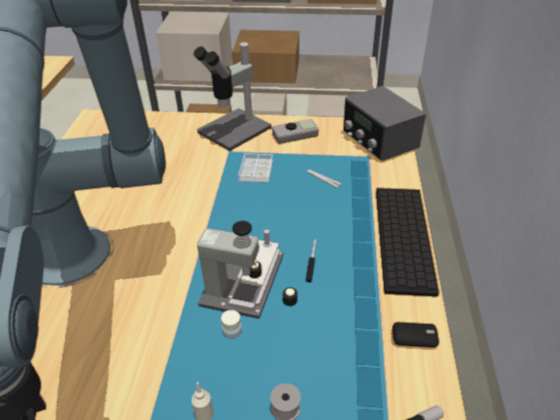

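View pics/a_top.png

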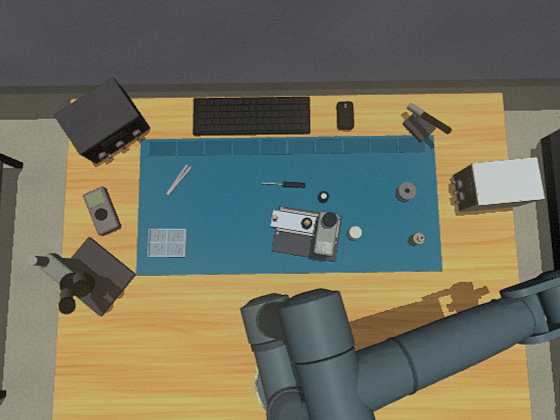

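```bash
cat >> h.py <<'E'
def ray(p,uv):
    f=K(p); T=p["world_to_cam"]; R=T[:3,:3]; c=-R.T@T[:3,3]
    d=R.T@np.array([(uv[0]-p["cx"])/f,-(uv[1]-p["cy"])/f,-1.]); return c,d/np.linalg.norm(d)
def tri(obs):
    A=np.zeros((3,3));b=np.zeros(3)
    for p,uv in obs:
        c,d=ray(p,uv);M=np.eye(3)-np.outer(d,d);A+=M;b+=M@c
    x=np.linalg.solve(A,b)
    r=[np.linalg.norm((np.eye(3)-np.outer(d,d))@(x-c)) for c,d in (ray(p,uv) for p,uv in obs)]
    return x,r
def atz(p,uv,z):
    c,d=ray(p,uv); return c+d*(z-c[2])/d[2]
def proj(p,X):
    f=K(p);q=p["world_to_cam"][:3,:3]@np.asarray(X)+p["world_to_cam"][:3,3]
    return np.array([p["cx"]+f*q[0]/-q[2],p["cy"]-f*q[1]/-q[2]])
E
python3 - <<'E'
from h import *
s=imaging.camera("side");t=imaging.camera("top")
Z=dict(plunger_head=232,handle=56,spare_roller=4,nut_jar=4,driver=4,spool=0,dropper=0,press=4,tweezers=0,parts_tray=0)
for n,z in Z.items():
    a=imaging.tip_of(s,n);b=imaging.tip_of(t,n)
    if a: print(n,'side',atz(s,a[0]["point"],z).round(1))
    if b: print(n,'top',atz(t,b[0]["point"],z).round(1))
    if a and b:
        x,r=tri([(s,a[0]["point"]),(t,b[0]["point"])]); print('   tri',x.round(1),np.round(r,1))
E
```

```text
plunger_head side [ 488.7 -106.   232. ]
plunger_head top [ 486.5 -111.5  232. ]
   tri [ 487.9 -110.7  235.6] [1.8 1.8]
handle side [516.   45.9  56. ]
handle top [521.   52.5  56. ]
   tri [518.4  51.7  51.7] [3.2 3.2]
spare_roller side [ 588.5 -118.     4. ]
spare_roller top [ 577.6 -120.5    4. ]
   tri [ 583.2 -119.3    3.4] [5.5 5.5]
nut_jar side [ 463.5 -212.7    4. ]
nut_jar top [ 473.7 -202.8    4. ]
   tri [ 468.2 -205.7   -2.6] [6.4 6.4]
driver side [632.   25.4   4. ]
driver top [631.7  19.8   4. ]
   tri [631.4  19.9   9.3] [0.7 0.7]
spool side [ 596.6 -389.5    0. ]
spool top [ 607.  -392.6    0. ]
   tri [ 601.4 -391.9    7.1] [4.6 4.6]
dropper side [ 442.3 -408.6    0. ]
dropper top [652.2 366.3   0. ]
   tri [ 521.5  153.8 -420.3] [362.1 362.1]
press side [ 480.5 -112.3    4. ]
press top [ 502.  -113.1    4. ]
   tri [ 491.4 -115.4   12. ] [10.1 10.1]
tweezers side [656.6 370.6  -0. ]
tweezers top [655.9 362.7   0. ]
   tri [655.6 361.4   6.5] [1. 1.]
parts_tray side [439.4 417.    0. ]
parts_tray top [439.2 400.8   0. ]
   tri [440.3 398.   13.1] [2.1 2.1]
```

The side view shows the press at about (240,265). Its plunger head is at (241,229), the handle at (267,236) and the column is toward the robot. The top view agrees, and the slide looks partly drawn out. I'll take a closer look with the wrist camera.

carry_out(xyz=[[10, 40, 40], [25, 90, 80], [40, 145, 120], [60, 200, 150], [75, 255, 160], [95, 315, 160], [110, 375, 160], [125, 435, 160], [140, 495, 160], [158, 550, 160]], turn=[[0, 0, -3], [0, 0, -7], [0, 0, -11], [0, 0, -15], [0, 0, -19], [0, 0, -23], [0, 0, -27], [0, 0, -31], [0, 0, -34], [0, 0, -36]])

```text
time_s: 4.15
tool_pos: [429.3, -40.5, 399.7]
ee_rot: [3.126, -0.311, 0.002]
force: [1.1, -0.2, -0.1]
width: 85.4
```

carry_out(xyz=[[0, 0, 0], [0, 0, 0], [0, 0, 0]], turn=[[0, 0, 0], [0, 0, 0], [0, 0, 0]])

```text
time_s: 4.53
tool_pos: [429.2, -43.8, 399.2]
ee_rot: [3.126, -0.312, -0.0]
force: [0.0, -1.0, 0.1]
width: 85.1
```

```bash
cat >> h.py <<'E'
from scipy.spatial.transform import Rotation as Ro
def wrist():
    s=state(); p=imaging.camera("wrist")
    T=np.eye(4);T[:3,:3]=Ro.from_rotvec(s["ee_rot"]).as_matrix();T[:3,3]=s["tool_pos"]
    p["world_to_cam"]=np.linalg.inv(T@p["mount"]); return p
def show(p,n): cv2.imwrite(f"pics/{n}.png",p["pixels"][...,::-1])
E
python3 - <<'E'
from h import *
s=state();print(s["time_s"],s["tool_pos"],s["ee_rot"],Ro.from_rotvec(s["ee_rot"]).as_matrix().round(3),s["joints"])
p=wrist();show(p,"b_w")
Z=dict(plunger_head=232,handle=56,nut_top=76,spare_roller=4,nut_jar=4,driver=4,press=4)
for n,z in Z.items():
    for a in imaging.tip_of(p,n)[:2]: print(n,a["point"],round(a["conf"],2),atz(p,a["point"],z).round(1))
E
```

```text
4.525 [429.17768943 -43.75877831 399.24834575] [ 3.12587481e+00 -3.12034942e-01 -1.84702435e-04] [[ 0.98  -0.198 -0.   ]
 [-0.198 -0.98  -0.   ]
 [-0.     0.    -1.   ]] [-3.65553505e-01 -3.80437321e-01  1.86652323e+00 -2.07527874e-04
  1.65557227e+00  1.40421253e+00]
plunger_head [338.1, 116.8] 0.82 [ 489.9 -112.7  232. ]
handle [209.5, 113.7] 0.67 [523.5  44.   56. ]
nut_top [280.0, 114.1] 0.64 [502.2 -59.2  76. ]
spare_roller [302.4, 47.8] 0.78 [ 591.9 -113.     4. ]
nut_jar [375.9, 117.1] 0.91 [ 465.6 -214.6    4. ]
driver [216.5, 31.9] 0.98 [639.7  12.8   4. ]
press [313.5, 112.4] 0.67 [ 493.5 -114.1    4. ]
```

View pics/b_w.png

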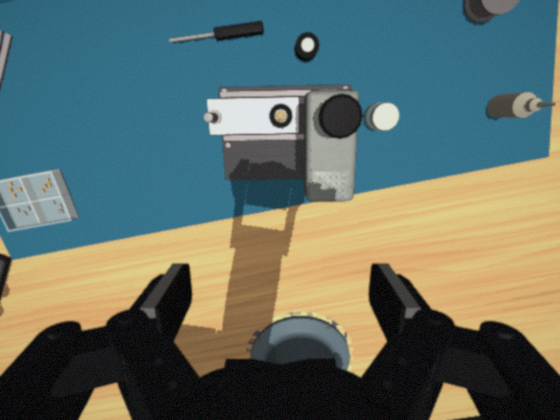

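The wrist view shows the press with its plunger head at (340,116), the nut at (280,115) and the handle at (210,117). The slide is about 55 mm from fully in, and the press y axis is about (0.20, 0.98). Next I move above the handle.

carry_out(xyz=[[15, 15, -40], [35, 35, -90], [60, 60, -140], [80, 80, -190], [93, 89, -230], [93, 89, -250], [93, 89, -250], [93, 89, -250]], turn=[[0, 0, 0], [0, 0, 0], [0, 0, 0], [0, 0, 0], [0, 0, 0], [0, 0, 0], [0, 0, 0], [0, 0, 0]], claw=0.6)

```text
time_s: 5.92
tool_pos: [523.1, 46.3, 150.5]
ee_rot: [3.126, -0.308, 0.003]
force: [-0.7, 0.7, 0.8]
width: 51.3
```

Run:
```python
from h import *
s=state();print(s["time_s"],s["tool_pos"],s["ee_rot"])
p=wrist();show(p,"c_w");t=imaging.camera("top");show(t,"c_t");sd=imaging.camera("side");show(sd,"c_s")
Z=dict(plunger_head=232,handle=56,nut_top=76)
for n,z in Z.items():
  for q in (p,t,sd):
    for a in imaging.tip_of(q,n)[:1]: print(n,a["point"],round(a["conf"],2),atz(q,a["point"],z).round(1))
```

```text
5.925 [523.08886813  46.28140402 150.52237491] [ 3.12633212e+00 -3.08489558e-01  3.10389628e-03]
plunger_head [327.5, 221.6] 0.61 [ 480.  -108.8  232. ]
plunger_head [243.3, 225.7] 0.63 [ 492.8 -114.9  232. ]
handle [283.2, 215.4] 0.83 [522.   43.5  56. ]
handle [272.2, 215.4] 0.89 [522.   50.8  56. ]
handle [265.7, 235.5] 0.69 [515.8  45.2  56. ]
nut_top [426.2, 224.8] 0.79 [501.1 -58.7  76. ]
```

View pics/c_w.png

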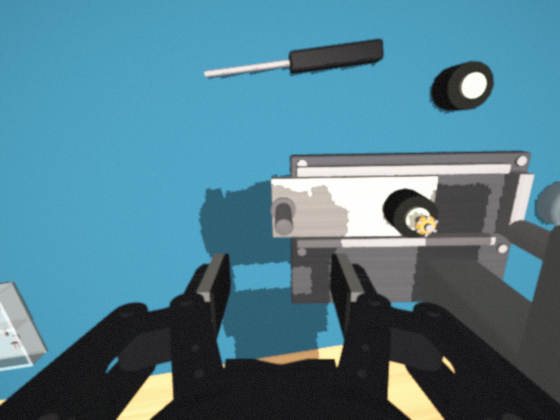

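The handle is between the jaw columns, at about (284,215) in the picture. Descending.

carry_out(xyz=[[-1, -3, -30], [-1, -3, -60], [-1, -3, -85], [-1, -3, -100], [-1, -3, -100], [-1, -3, -100]], turn=[[0, 0, 0], [0, 0, 0], [0, 0, 0], [0, 0, 0], [0, 0, 0], [0, 0, 0]])

```text
time_s: 7.28
tool_pos: [522.2, 43.4, 50.3]
ee_rot: [3.126, -0.308, 0.003]
force: [0.2, -0.9, -0.6]
width: 51.2
```

Run:
```python
from h import *
p=wrist();show(p,"d_w")
s=imaging.camera("side")["pixels"][180:330,180:380,::-1];cv2.imwrite("pics/d_s.png",cv2.resize(s,None,fx=4,fy=4))
```

```text
(no output)
```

View pics/d_w.png

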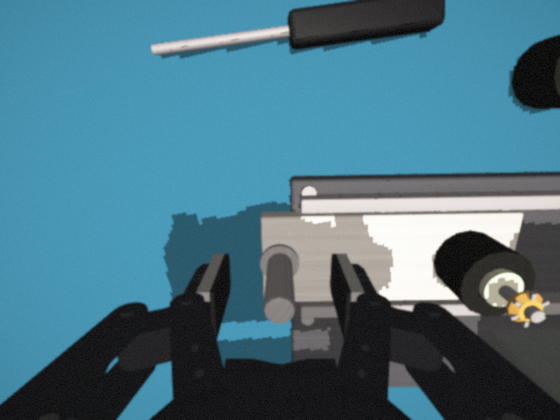

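View pics/d_s.png

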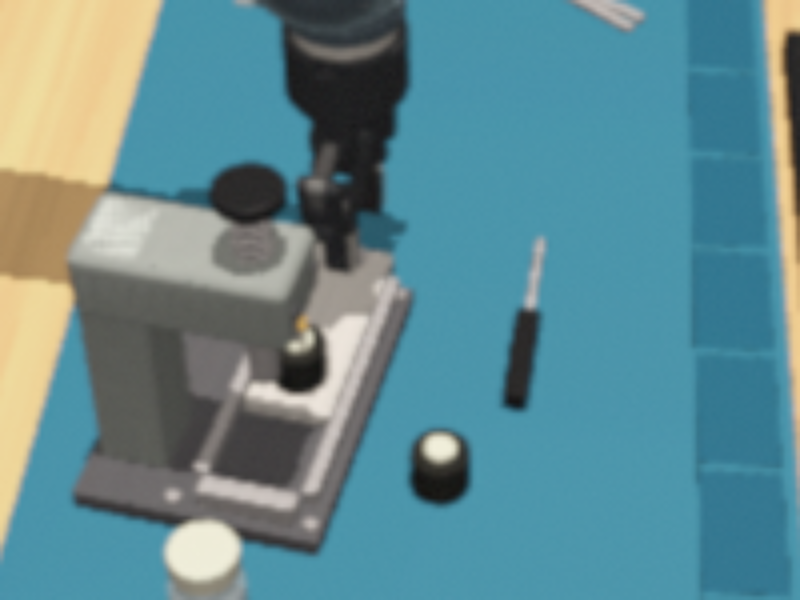

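The post is centred between the pads, at (278,285) in the wrist view. Closing gently.

carry_out(xyz=[[0, 0, 0], [0, 0, 0], [0, 0, 0], [0, 0, 0], [0, 0, 0], [0, 0, 0]], turn=[[0, 0, 0], [0, 0, 0], [0, 0, 0], [0, 0, 0], [0, 0, 0], [0, 0, 0]], claw=0, force=20)

```text
time_s: 8.12
tool_pos: [521.6, 43.5, 49.7]
ee_rot: [-3.126, 0.308, -0.001]
force: [-0.4, 0.7, 5.6]
width: 13.5
```

carry_out(xyz=[[-1, -5, 0], [-3, -15, 0], [-5, -25, 0], [-7, -35, 0], [-9, -43, 0], [-9, -46, 0], [-9, -46, 0]], turn=[[0, 0, 0], [0, 0, 0], [0, 0, 0], [0, 0, 0], [0, 0, 0], [0, 0, 0], [0, 0, 0]])

```text
time_s: 9.0
tool_pos: [513.0, -3.7, 49.7]
ee_rot: [3.125, -0.308, 0.003]
force: [3.8, -3.3, 4.7]
width: 12.9
```

carry_out(xyz=[[-0.4, -2, 0], [-0.8, -4, 0], [-1.2, -6, 0], [-1.2, -6, 0]], turn=[[0, 0, 0], [0, 0, 0], [0, 0, 0], [0, 0, 0]])

```text
time_s: 9.5
tool_pos: [512.1, -8.6, 49.7]
ee_rot: [3.126, -0.308, 0.004]
force: [5.6, 0.2, 2.3]
width: 13.6
```

carry_out(xyz=[[-0.4, -2, 0], [-0.4, -2, 0]], turn=[[0, 0, 0], [0, 0, 0]])

```text
time_s: 9.75
tool_pos: [511.7, -10.6, 49.7]
ee_rot: [3.126, -0.308, 0.004]
force: [4.8, 0.4, 3.9]
width: 13.3
```

carry_out(xyz=[[-0.4, -2, 0], [-0.4, -2, 0]], turn=[[0, 0, 0], [0, 0, 0]])

```text
time_s: 10.0
tool_pos: [511.4, -12.2, 49.7]
ee_rot: [-3.126, 0.308, -0.004]
force: [6.4, 2.6, 3.0]
width: 13.4
```

carry_out(xyz=[[0.2, -2, 0], [0.2, -2, 0]], turn=[[0, 0, 0], [0, 0, 0]])

```text
time_s: 10.25
tool_pos: [511.4, -12.3, 49.7]
ee_rot: [-3.122, 0.31, -0.003]
force: [7.4, 11.3, 5.5]
width: 13.1
```

carry_out(xyz=[[0, -2, 0], [0, -2, 0]], turn=[[0, 0, 0], [0, 0, 0]])

```text
time_s: 10.5
tool_pos: [511.4, -12.4, 49.7]
ee_rot: [-3.118, 0.311, -0.003]
force: [7.8, 20.7, 6.9]
width: 13.4
```

Run:
```python
from h import *
print(state()["tool_pos"],state()["force"])
p=wrist();show(p,"e_w")
s=imaging.camera("side")["pixels"][180:330,180:380,::-1];cv2.imwrite("pics/e_s.png",cv2.resize(s,None,fx=4,fy=4))
```

```text
[511.39723927 -12.38508206  49.73895833] [ 7.81058988 20.65688171  6.86212753]
```

View pics/e_w.png

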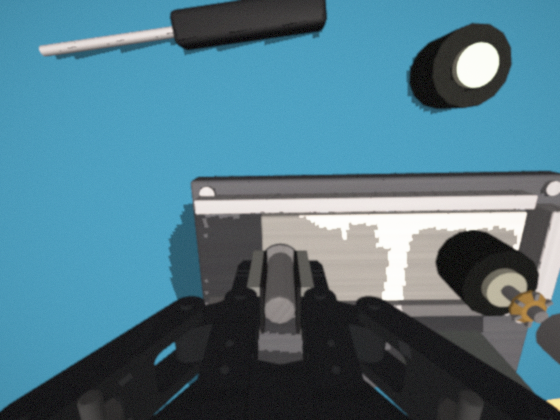

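View pics/e_s.png

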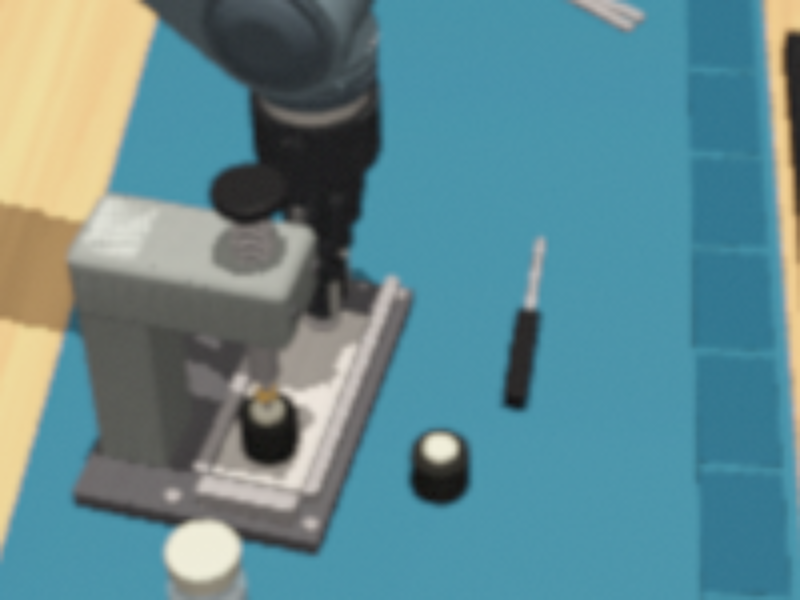

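The slide is against its inner stop: 20 N built up and the tool stayed at y=-12.4. The roller and nut show under the ram in the side view. I relax the push, open the jaws and rise.

carry_out(xyz=[[-0.5, 1.8, 0], [-1, 3.6, 0], [-1, 3.6, 0]], turn=[[0, 0, 0], [0, 0, 0], [0, 0, 0]])

```text
time_s: 10.98
tool_pos: [511.4, -12.2, 49.8]
ee_rot: [-3.125, 0.308, -0.008]
force: [10.1, 4.8, -0.4]
width: 13.1
```

carry_out(xyz=[[0, 0, 0], [0, 0, 0], [0, 0, 0], [0, 0, 0]], turn=[[0, 0, 0], [0, 0, 0], [0, 0, 0], [0, 0, 0]], claw=0.45)

```text
time_s: 11.48
tool_pos: [509.0, -12.9, 48.9]
ee_rot: [-3.126, 0.308, 0.002]
force: [0.9, -0.1, -0.3]
width: 38.3
```

carry_out(xyz=[[0, 0, 30], [0, 0, 80], [0, 0, 130], [0, 0, 180], [0, 0, 220], [0, 0, 230], [0, 0, 230]], turn=[[0, 0, 0], [0, 0, 0], [0, 0, 0], [0, 0, 0], [0, 0, 0], [0, 0, 0], [0, 0, 0]])

```text
time_s: 12.35
tool_pos: [509.4, -12.9, 278.8]
ee_rot: [-3.126, 0.308, 0.001]
force: [0.3, 0.3, -1.1]
width: 38.7
```

Run:
```python
from h import *
s=state();print(s["time_s"],s["tool_pos"],s["force"])
p=wrist();show(p,"f_w")
Z=dict(plunger_head=232,handle=56,nut_top=76)
for n,z in Z.items():
    for a in imaging.tip_of(p,n)[:2]: print(n,a["point"],round(a["conf"],2),atz(p,a["point"],z).round(1))
```

```text
12.35 [509.3523298  -12.92157242 278.78736301] [ 0.262037    0.31358188 -1.12953112]
plunger_head [443.1, 236.7] 0.67 [ 489.9 -116.2  232. ]
handle [280.1, 178.4] 0.74 [511.2 -14.   56. ]
handle [351.5, 168.9] 0.32 [505.9 -98.8  56. ]
nut_top [277.1, 178.0] 0.49 [516.5 -11.5  76. ]
```

View pics/f_w.png

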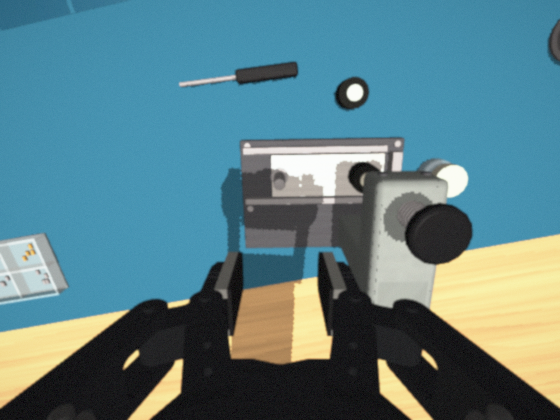

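The slide stayed in, with the handle at (511,-14), and the head centre is at (440,234) px, which is world (490,-116). I shut the jaws and go above the head.

carry_out(xyz=[[-5, -25, 5], [-11, -60, 5], [-17, -90, 5], [-19, -102, 2], [-19, -102, -10], [-19, -102, -24], [-19, -102, -24], [-19, -102, -24]], turn=[[0, 0, 0], [0, 0, 0], [0, 0, 0], [0, 0, 0], [0, 0, 0], [0, 0, 0], [0, 0, 0], [0, 0, 0]], claw=0)

```text
time_s: 13.55
tool_pos: [490.7, -114.4, 255.2]
ee_rot: [-3.126, 0.307, 0.0]
force: [0.4, -0.6, 0.7]
width: -0.1
```

Run:
```python
from h import *
s=state();print(s["time_s"],s["tool_pos"],s["force"])
p=wrist();show(p,"g_w")
s=imaging.camera("side")["pixels"][180:330,180:380,::-1];cv2.imwrite("pics/g_s.png",cv2.resize(s,None,fx=4,fy=4))
```

```text
13.55 [ 490.69041666 -114.36905376  255.23332841] [ 0.3762979  -0.55083122  0.69031118]
```

View pics/g_w.png

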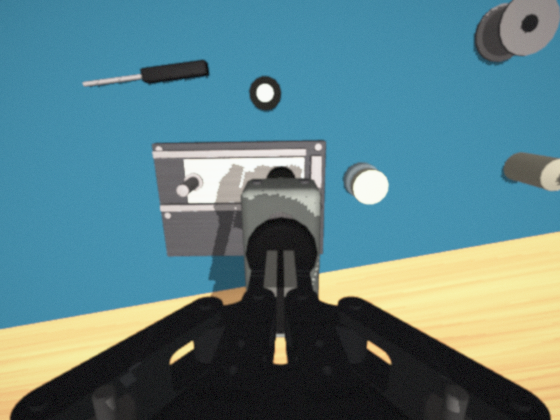

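View pics/g_s.png

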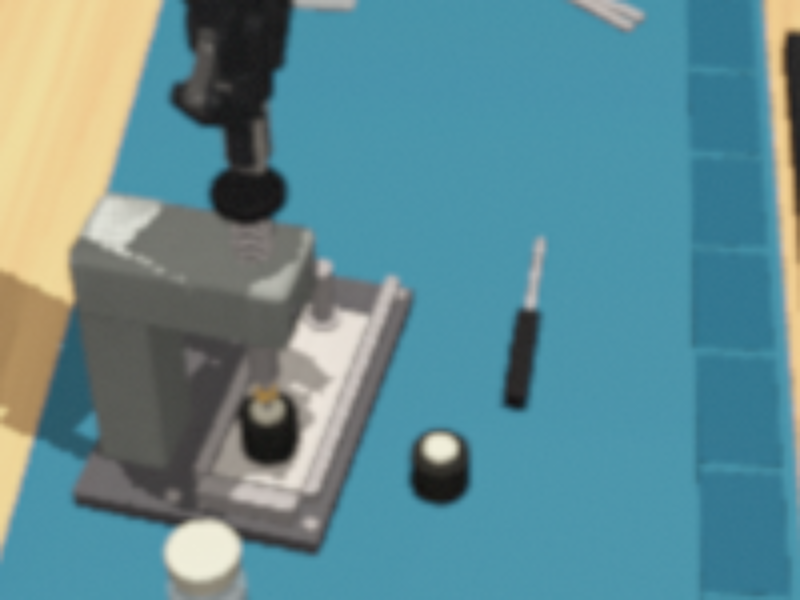

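The shut fingertips are above the middle of the black head, at (281,252) px in the wrist view. I press down in stages and watch the force.

carry_out(xyz=[[0, 0, -6], [0, 0, -12], [0, 0, -17], [0, 0, -21], [0, 0, -21]], turn=[[0, 0, 0], [0, 0, 0], [0, 0, 0], [0, 0, 0], [0, 0, 0]])

```text
time_s: 14.28
tool_pos: [490.4, -114.9, 234.2]
ee_rot: [-3.126, 0.308, 0.001]
force: [-0.9, 0.0, 2.5]
width: -0.0
```

carry_out(xyz=[[0, 0, -3], [0, 0, -6], [0, 0, -9], [0, 0, -12], [0, 0, -12]], turn=[[0, 0, 0], [0, 0, 0], [0, 0, 0], [0, 0, 0], [0, 0, 0]])

```text
time_s: 14.9
tool_pos: [490.7, -115.0, 223.1]
ee_rot: [3.126, -0.308, 0.001]
force: [-2.5, 1.3, 6.9]
width: -0.1
```

carry_out(xyz=[[0, 0, -2], [0, 0, -4], [0, 0, -4]], turn=[[0, 0, 0], [0, 0, 0], [0, 0, 0]])

```text
time_s: 15.28
tool_pos: [490.8, -115.0, 219.4]
ee_rot: [3.126, -0.308, 0.001]
force: [-4.1, 0.6, 8.6]
width: 0.1
```

carry_out(xyz=[[0, 0, -2], [0, 0, -3], [0, 0, -3]], turn=[[0, 0, 0], [0, 0, 0], [0, 0, 0]])

```text
time_s: 15.65
tool_pos: [490.7, -115.0, 216.5]
ee_rot: [3.126, -0.308, 0.001]
force: [-3.5, 2.2, 8.8]
width: 0.1
```

carry_out(xyz=[[0, 0, -1], [0, 0, -2], [0, 0, -2]], turn=[[0, 0, 0], [0, 0, 0], [0, 0, 0]])

```text
time_s: 16.02
tool_pos: [490.9, -115.1, 216.0]
ee_rot: [3.126, -0.308, 0.001]
force: [-8.5, 3.7, 16.4]
width: 0.1
```

carry_out(xyz=[[0, 0, -1], [0, 0, -2], [0, 0, -2]], turn=[[0, 0, 0], [0, 0, 0], [0, 0, 0]])

```text
time_s: 16.4
tool_pos: [491.0, -115.1, 215.9]
ee_rot: [3.126, -0.307, 0.001]
force: [-11.8, 4.6, 26.7]
width: 0.1
```

The stop is reached at TCP z=216: force rises to 27 N with no more travel, as predicted. Now straight up and check the nut.

carry_out(xyz=[[0, 0, 6], [0, 0, 14], [0, 0, 24], [0, 0, 36], [0, 0, 60], [0, 0, 70], [0, 0, 70]], turn=[[0, 0, 0], [0, 0, 0], [0, 0, 0], [0, 0, 0], [0, 0, 0], [0, 0, 0], [0, 0, 0]])

```text
time_s: 17.27
tool_pos: [490.7, -115.0, 281.7]
ee_rot: [3.126, -0.308, 0.001]
force: [0.3, 0.7, -0.5]
width: 0.2
```

Run:
```python
from h import *
s=state();print(s["time_s"],s["tool_pos"],s["force"])
s=imaging.camera("side")
for a in imaging.tip_of(s,"plunger_head")[:1]: print(a["point"],proj(s,[490.5,-115,232]),proj(s,[490.5,-115,208]))
for a in imaging.tip_of(s,"nut_top")[:1]: print(a["point"],proj(s,[490.5,-115,64]),proj(s,[490.5,-115,76]))
s=s["pixels"][180:330,180:380,::-1];cv2.imwrite("pics/h_s.png",cv2.resize(s,None,fx=4,fy=4))
```

```text
17.275 [ 490.70952372 -114.98317497  281.66217861] [ 0.26099497  0.71691551 -0.47050083]
[240.8, 223.9] [242.21852434 225.69834239] [242.96196624 234.11557125]
[245.1, 281.7] [247.01594451 280.01460203] [246.70247143 276.46546838]
```

View pics/h_s.png

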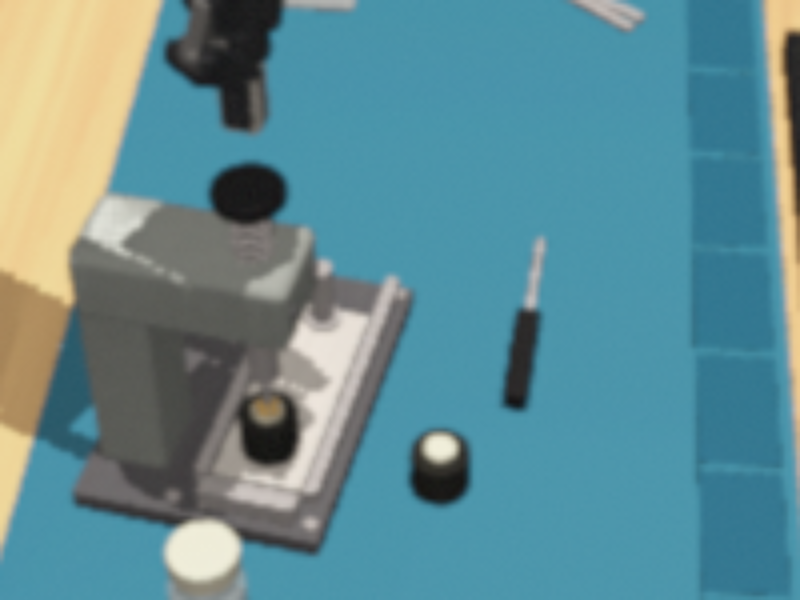

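The nut now sits flat on the hub at (267,407) in the zoomed view, and the plunger is back up. I return to the handle.

carry_out(xyz=[[5, 25, 2], [13, 65, 2], [21, 102, 0], [21, 102, -40], [21, 102, -90], [21, 102, -110], [21, 102, -110]], turn=[[0, 0, 0], [0, 0, 0], [0, 0, 0], [0, 0, 0], [0, 0, 0], [0, 0, 0], [0, 0, 0]], claw=0.5)

```text
time_s: 18.3
tool_pos: [509.7, -12.4, 168.5]
ee_rot: [-3.126, 0.308, 0.009]
force: [1.1, -0.0, 1.2]
width: 42.4
```

Run:
```python
from h import *
s=state();print(s["time_s"],s["tool_pos"],s["width"])
p=wrist();show(p,"i_w")
for a in imaging.tip_of(p,"handle")[:2]: print(a["point"],round(a["conf"],2),atz(p,a["point"],56).round(1))
```

```text
18.3 [509.68935148 -12.42892347 168.54856514] 42.369447751301124
[283.0, 207.2] 0.65 [508.9 -15.3  56. ]
[373.7, 82.8] 0.18 [ 591.7 -100.8   56. ]
```

View pics/i_w.png

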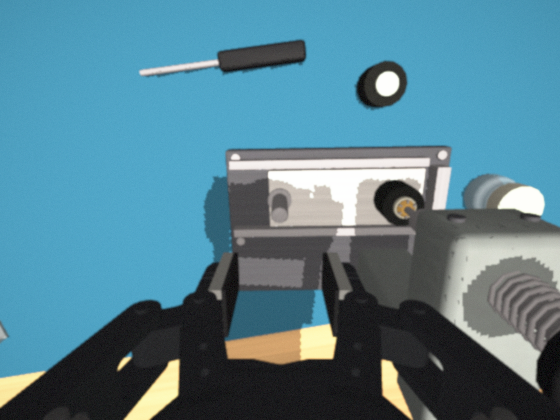

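The post is between the jaws, at (280,205). I descend, grasp and draw it out.

carry_out(xyz=[[0.5, 0, -40], [0.5, 0, -80], [0.5, 0, -105], [0.5, 0, -119], [0.5, 0, -119], [0.5, 0, -119]], turn=[[0, 0, 0], [0, 0, 0], [0, 0, 0], [0, 0, 0], [0, 0, 0], [0, 0, 0]])

```text
time_s: 19.15
tool_pos: [513.3, -13.2, 53.8]
ee_rot: [3.126, -0.308, 0.005]
force: [0.4, -0.4, -0.2]
width: 43.0
```

carry_out(xyz=[[0, 0, 0], [0, 0, 0], [0, 0, 0], [0, 0, 0], [0, 0, 0]], turn=[[0, 0, 0], [0, 0, 0], [0, 0, 0], [0, 0, 0], [0, 0, 0]], claw=0, force=25)

```text
time_s: 19.77
tool_pos: [512.9, -12.5, 53.3]
ee_rot: [-3.125, 0.308, -0.003]
force: [-0.5, 3.7, 6.4]
width: 13.1
```

carry_out(xyz=[[1, 6, 0], [3, 16, 0], [6, 28, 0], [8, 40, 0], [11, 52, 0], [13, 62, 0], [14, 68, 0], [14, 69, 0], [14, 69, 0]], turn=[[0, 0, 0], [0, 0, 0], [0, 0, 0], [0, 0, 0], [0, 0, 0], [0, 0, 0], [0, 0, 0], [0, 0, 0], [0, 0, 0]])

```text
time_s: 20.9
tool_pos: [525.4, 56.0, 53.2]
ee_rot: [3.126, -0.307, -0.004]
force: [-7.6, 0.5, 11.5]
width: 13.1
```

carry_out(xyz=[[1, 2, 0], [2, 4, 0], [2.5, 6, 0], [2.5, 6, 0]], turn=[[0, 0, 0], [0, 0, 0], [0, 0, 0], [0, 0, 0]])

```text
time_s: 21.4
tool_pos: [526.6, 62.2, 53.1]
ee_rot: [3.126, -0.307, -0.01]
force: [-12.6, 0.1, 16.4]
width: 12.6
```

carry_out(xyz=[[0.5, 2, 0], [0.5, 3, 0], [0.5, 3, 0]], turn=[[0, 0, 0], [0, 0, 0], [0, 0, 0]])

```text
time_s: 21.78
tool_pos: [527.1, 65.1, 53.1]
ee_rot: [3.125, -0.307, -0.01]
force: [-12.3, 0.5, 16.9]
width: 13.1
```

carry_out(xyz=[[0.5, 2, 0], [0.5, 2, 0]], turn=[[0, 0, 0], [0, 0, 0]])

```text
time_s: 22.02
tool_pos: [527.3, 66.4, 53.1]
ee_rot: [3.124, -0.305, -0.011]
force: [-13.6, -3.4, 17.1]
width: 12.9
```

carry_out(xyz=[[-1, 2, 0], [-1, 2, 0]], turn=[[0, 0, 0], [0, 0, 0]])

```text
time_s: 22.28
tool_pos: [527.3, 66.5, 53.1]
ee_rot: [3.121, -0.304, -0.007]
force: [-9.9, -11.3, 13.3]
width: 13.2
```

carry_out(xyz=[[-1, 2, 0], [-1, 2, 0]], turn=[[0, 0, 0], [0, 0, 0]])

```text
time_s: 22.52
tool_pos: [527.2, 66.5, 53.1]
ee_rot: [3.117, -0.303, -0.002]
force: [-7.3, -20.8, 10.0]
width: 13.2
```

The outer stop is reached: 20 N pull with no more movement, and about 80 mm of travel from the inner stop. I relax, open and rise clear.

carry_out(xyz=[[-0.5, -2, 0], [-1, -3.7, 0], [-1, -3.7, 0]], turn=[[0, 0, 0], [0, 0, 0], [0, 0, 0]])

```text
time_s: 22.9
tool_pos: [527.2, 66.3, 53.3]
ee_rot: [3.125, -0.308, 0.002]
force: [-1.5, -4.0, 5.7]
width: 12.7
```

carry_out(xyz=[[0, 0, 0], [0, 0, 0], [0, 0, 0], [0, 0, 0]], turn=[[0, 0, 0], [0, 0, 0], [0, 0, 0], [0, 0, 0]], claw=0.5)

```text
time_s: 23.4
tool_pos: [526.4, 67.5, 52.1]
ee_rot: [3.126, -0.308, -0.0]
force: [0.6, 0.3, -1.0]
width: 42.5
```

carry_out(xyz=[[0, 0, 30], [0, 0, 80], [0, 0, 130], [0, 0, 180], [-20, 0, 220], [-40, 0, 230], [-40, 0, 230], [-40, 0, 230]], turn=[[0, 0, 0], [0, 0, 0], [0, 0, 0], [0, 0, 0], [0, 0, 0], [0, 0, 0], [0, 0, 0], [0, 0, 0]])

```text
time_s: 24.4
tool_pos: [486.5, 67.4, 281.4]
ee_rot: [3.126, -0.308, -0.002]
force: [0.2, 0.1, -0.7]
width: 42.8
```

Run:
```python
from h import *
s=state();print(s["time_s"],s["tool_pos"],s["force"])
p=wrist();show(p,"j_w")
for n,z in dict(plunger_head=232,handle=56,nut_top=64,spare_roller=4,nut_jar=4,driver=4).items():
    for a in imaging.tip_of(p,n)[:1]: print(n,a["point"],round(a["conf"],2),atz(p,a["point"],z).round(1))
s=imaging.camera("side")["pixels"][180:330,180:380,::-1];cv2.imwrite("pics/j_s.png",cv2.resize(s,None,fx=4,fy=4))
```

```text
24.4 [486.49417042  67.39299429 281.38017043] [ 0.20802641  0.05758509 -0.6984706 ]
handle [274.0, 144.4] 0.71 [528.3  65.6  56. ]
nut_top [366.4, 147.0] 0.68 [505.7 -37.2  64. ]
spare_roller [408.3, 61.4] 0.81 [ 589.5 -114.5    4. ]
nut_jar [274.0, 149.3] 0.43 [517.1  68.8   4. ]
```

View pics/j_w.png

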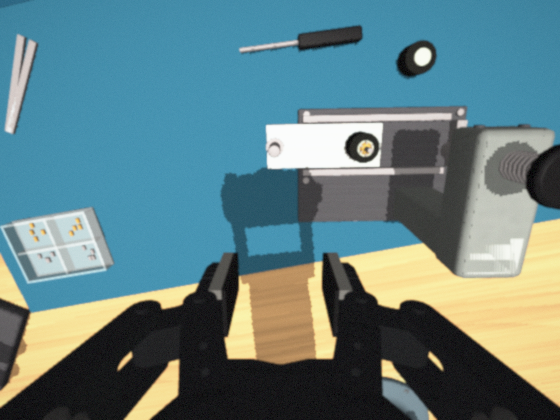

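View pics/j_s.png

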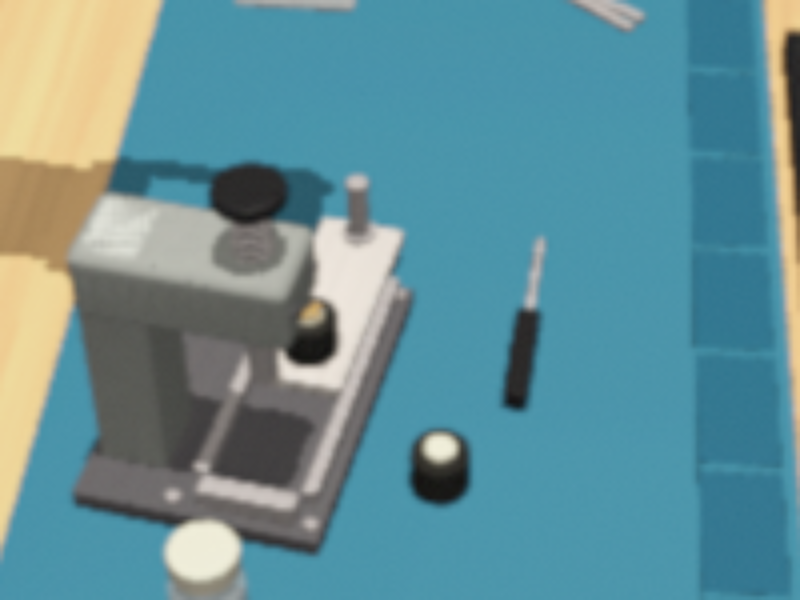

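```bash
python3 -c "
from workcell import order; print(order.job_done())"
```

```text
the job is handed in; nothing more can be done
None
```

The job is done and handed in at about 24.5 s on the robot's clock. I held the slide by its handle and pushed it in, pressed the plunger down with the shut fingertips and let it spring up. Then I drew the slide out, let go and lifted clear.

- **Slide in and out:** at both ends the force rose to about 20 N with no further movement. The travel between the two stops measured about 80 mm, as expected.
- **Plunger:** it reached its stop with the tool at z 216 mm, as predicted, at about 27 N. The side view shows the head back up.
- **Nut:** it shows flat on the hub in the side view, and its picture position fits the tight height. I did not measure its height separately.
- **Bystanders:** the side views show the spare roller, driver and jar in the same place throughout. The tray and tweezers look undisturbed in the last wrist picture. I did not compare the spool and dropper again, but the arm only passed well above the dropper and never came near the spool.
- **Detector misses:** in the last wrist picture it marked the handle as the jar and did not find the plunger head or driver. I judged those three from the pictures.

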